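# Stack the spacer plate and the circuit board on a door controller's posts

### The arm

A 6-joint arm with a two-finger parallel gripper is mounted at the origin on a cart in front of the work surface, level with it; the furniture and walls round the work are solid. World frame = base frame: x ahead of the robot, y to its left, z up, the work surface at z = 0. Lengths are in m, angles in rad, forces in N, time in s.
With the tool pointing down it reaches from about 0.3 to 0.85 m from the base axis. Payload 5.4 kg.
Tool frame: the origin (TCP) lies between the finger pads; the fingertips stand 25 mm ahead of it and the grasp point (between the pads) lies 6 mm ahead of it; z points along the fingers, y is the line along which they close (so a half turn about z gives the same grasp; the last joint's range is limited). The gripper opens to 85 mm and grips with 20 to 120 N. Pads are 22 mm wide; open, the fingers measure 114 mm over their backs; the gripper's body (76 mm by 85 mm) begins 54 mm behind the grasp point. The pads swing forward as they close: fully open they stand 13 mm farther back than shut.
Start: joints at [1.042, 0.158, 1.597, -0, 1.386, -0.21], TCP at [0.18, 0.546, 0.23] pointing down, gripper open.
Joint ranges: [-2.91, 2.91], [-0.94, 2.29], [0.18, 2.7], [-1.29, 4.43], [0.17, 2.64], [-3, 3]. Speed limits (rad/s): [2.57, 2.57, 3.14, 3.14, 3.14, 3.14].

### API

Orientations are given as a unit quaternion [x, y, z, w].
In Python, from rig import robot gives the robot as it stands. The module is installed in compiled form; this text tells all that it offers.
- The arm moves only by the shell command python3 -m jog 'ROWS' [FORCE]. ROWS is a JSON object of lists of equal length, an entry for each row: "offset": the shift along the tool's x, y, z in mm, a list of three; "twist": the turn about the tool's z in degrees; "hand": the gripper's target within -1 to 1 (fully open at 1, half-way at 0, shut at -1). A call has 1 to 10 rows; each row shifts and turns the commanded pose from where the row before left it, along the tool's axes as they then stand; what a row does not reach is not made up. A row lasts 1/8 s, in which the tool goes at most 62.5 mm and 10.7 degrees, less where a joint would pass 70% of its speed; a pose out of reach is approached as far as the arm can. A call is refused whole if a number of a shift passes 62.5 or a number of a turn 10.7, either way. A call with a gripper value outside its range is refused whole. The fingers move at their own pace and stop on an object; FORCE is the grip in N (left out, the last holds). Time passes only in rows, so rows that do not move let the fingers close. It gives the time, the measured TCP pose, the force, the opening and the grip force at its end, in the units of the state.
- robot.get_state(): the state, without advancing time (a new reading comes with each control period).
- robot.capture(name): name is "scene" or "top" or "wrist"; returns the picture (400x640x3 uint8, red, green, blue); there is no depth.
- robot.camera_model(name): a dict with "mtx" (3x3 intrinsics, pixels), "view" (4x4, takes a point from world to camera coordinates). Camera axes: x right, y down, z forward; pixel columns grow to the right and rows downward; lengths in m; the calibration is good to about 2 mm. A picture is of the moment at which its call begins: read the wrist's pose just before it. camera_model takes no time and is no camera call; for the wrist camera it gives the pose at the moment of the call.
- robot.close_job(): hands the job in; it is judged then, once.
Trained networks look in the newest picture that a camera, given by its name, has taken for a name from the list of things; names that differ only in an ending like _2 or _b are one class to them, and where a whole thing is asked for, a point or a joint stands for the part that bears it (a point fixed in the world has none). Each returns a list of dicts, best first, with "score" (0 to 1); they miss things now and then, are a little off and sometimes report something else, mostly with a low value. They report only what shows in the picture. A call takes as long as a camera call.
- robot.find_in(thing, camera): "point" ([x, y, z] in m, in world coordinates, good to about 4 mm: the middle of the surface that is visible of it).
- robot.silhouettes(thing, camera): "mask" (400x640 bool, what is visible of it).
The state is a dict: "clock": time; "q": joint angles; "qvel": joint speeds; "joint_torque": joint torques, N m; "ee_pos": TCP position; "eef_rot": TCP orientation; "force": force on the tool from outside, world axes, zero at the start; "ft_torque": the same for the moment, N m; "gripper_width": finger opening in m; "finger_force": force on a finger pad.
Only numpy, scipy, OpenCV 4.12 (cv2) and the standard library are available. Lean on these libraries where they do the work, as an engineer would, in place of code of your own. Each camera call takes 0.05 s, during which the arm holds its last target. There are 200 camera calls.

### The job

Put together the electronic door controller: lower the aluminium plate with the four big holes over the four brass posts of the black base until it stands fully down on the base, then lower the green circuit board over the same posts until it stands on that plate. Set them down, do not drop them, and leave the similar blue plate without holes where it lies.

Things in the scene. Friction and masses are not known exactly. Their poses are not given: they have to be found in the camera images.
- base: Black base, fixed on the worktop: slab 176 (x) x 80 (y) x 6 mm high with four upright brass posts at x = +-42, y = +-14 mm, 9 mm in diameter, straight up to 50 mm above the worktop, then tapered to a 3 mm tip at 60 mm. Origin: centre of the underside of the slab, on the worktop; x along its length, z up.
- spacer_plate_center (a point): Loose aluminium plate, goes on first: 150 (x) x 60 (y) x 6 mm, on two 10 mm wide bent-down ends, so underside 16 and top 22 mm above what it stands on; 0.16 kg. Four 22 mm holes at x = +-42, y = +-14 mm; fits either way round. Grip across its 60 mm width at mid length. Point: plate centre, half-way through its thickness, 19 mm above its support; seated, 25 mm above the worktop.
- board_center (a point): Loose green circuit board, goes on second: 132 (x) x 60 (y) x 6 mm, on two 10 mm wide black end bars, underside 16 and top 22 mm above its support; 0.12 kg. Parts up to 12 mm high on its middle. Four 22 mm holes at x = +-42, y = +-14 mm; fits either way round. Grip across its 60 mm width at mid length. Point: board centre, half-way through its thickness; seated, 47 mm above the worktop.
- blank_plate_center (a point): Bystander: loose blue-painted plate of the same shape and size as the aluminium one (150 x 60 mm, 22 mm high) but without holes; to be left alone. This point is its centre, 19 mm above the worktop; x along its length. (Mind the tall green press at the right of the work, at about x 460 to 680, y -260 to -140: its lever reaches 320 mm up; pass above or round it.)

How it is judged:
On the way:
1. the aluminium plate is fully down over the four posts, on the base (horizontal distance between spacer_plate_center and base below 0.015 m and z of spacer_plate_center in the frame of base between 0.022 and 0.028 m and angle between spacer_plate_center's own z axis and vertical below 0.1 rad and angle between the x axis of spacer_plate_center and the x axis of base, either way round below 0.3 rad), for 0.2 s.
At the end, for the whole second after the job is handed in: Aluminium plate on the base, green board on that plate, posts through the holes of both: each within 15 mm of the base centre, 3 mm of its seated height, level, lengths parallel within 0.3 rad either way round; both released and at rest; blank plate within 30 mm of its start (all of step 1 and horizontal distance between board_center and base below 0.015 m and z of board_center in the frame of base between 0.044 and 0.05 m and angle between board_center's own z axis and vertical below 0.1 rad and angle between the x axis of board_center and the x axis of base, either way round below 0.3 rad and linear speed of each of spacer_plate, board below 0.02 m/s and distance of blank_plate_center from where it was at the start of the episode below 0.03 m); the robot touches nothing.
It fails at once if the aluminium plate is let fall onto the posts from more than about 15 mm above its seat (horizontal distance between spacer_plate_center and base below 0.05 m and z of spacer_plate_center in the frame of base above 0.037 m and linear speed of spacer_plate above 0.25 m/s and contact force between the fingers and spacer_plate below 0.01 N).
It fails at once if the circuit board is let fall onto the posts from more than about 15 mm above its seat (horizontal distance between board_center and base below 0.05 m and z of board_center in the frame of base above 0.059 m and linear speed of board above 0.25 m/s and contact force between the fingers and board below 0.01 N).
It fails at once if the blank plate is moved by more than 30 mm (distance of blank_plate_center from where it was at the start of the episode above 0.03 m).
It also fails if it takes over 61 s, if anything falls off the work surface, if the arm or the gripper's body presses on something with over 40 N, if the wrist force passes 120 N, or if a joint passes its speed limit or range.

## Working session

There is one attempt and no reset: what is moved stays moved. The work goes in short steps, Python scripts to look and compute and a shell command to move; the robot and the scene stay as the last step left them, time stands still between calls to the robot, and variables do not carry over. Pictures are saved under pics/ and viewed, at most 10 in all, crops included, and the job is handed in when it is done.

```bash
mkdir -p pics; cat > h.py <<'E'
import numpy as np, cv2
from rig import robot
def snap(c,fn=None):
    m=robot.camera_model(c); im=robot.capture(c)
    if fn: cv2.imwrite('pics/'+fn,cv2.cvtColor(im,cv2.COLOR_RGB2BGR))
    return im,m
def ray(m,uv,z):
    K=np.array(m['mtx']);V=np.array(m['view']);R=V[:3,:3];t=V[:3,3]
    c=-R.T@t; d=(R.T@np.linalg.inv(K)@np.c_[np.atleast_2d(uv),np.ones(len(np.atleast_2d(uv)))].T).T
    return c+d*((z-c[2])/d[:,2])[:,None]
def rect(mask,m,z):
    ys,xs=np.nonzero(mask); p=ray(m,np.c_[xs,ys].astype(float),z)[:,:2]*1000
    (c,s,a)=cv2.minAreaRect(p.astype(np.float32))
    if s[0]<s[1]: s=s[::-1]; a+=90
    return np.round(c,1),np.round(s,1),round((a+90)%180-90,1)
E
python3 - <<'E'
from h import *
im,m=snap('top','top0.png')
for n,z in [('base',.006),('spacer_plate_center',.022),('board_center',.022),('blank_plate_center',.022)]:
    for d in robot.silhouettes(n,'top')[:2]: print(n,d['score'],d['mask'].sum(),rect(d['mask'],m,z))
    for d in robot.find_in(n,'top')[:2]: print('   ',d)
print(robot.get_state()['ee_pos'],robot.get_state()['eef_rot'])
E
```

```text
base 0.58 3033 (array([481.3, 104.9]), array([178.1,  82.4]), 13.8)
    {'point': [0.4799, 0.1074, 0.0092], 'score': 0.98}
spacer_plate_center 0.8 1747 (array([546.6, -55.5]), array([149.6,  65.2]), 12.8)
    {'point': [0.5469, -0.0588, 0.023], 'score': 0.87}
board_center 0.75 1501 (array([492.4, 253.8]), array([133.7,  61.9]), 12.0)
    {'point': [0.4912, 0.2503, 0.02], 'score': 0.62}
blank_plate_center 0.92 1962 (array([530.6, 402.7]), array([149.2,  62.8]), -2.4)
    {'point': [0.5277, 0.4045, 0.0193], 'score': 0.88}
[0.18022663 0.54596981 0.22973676] [ 1.58735440e-01  9.87321152e-01 -5.10451735e-05 -2.53561887e-05]
```

View pics/top0.png

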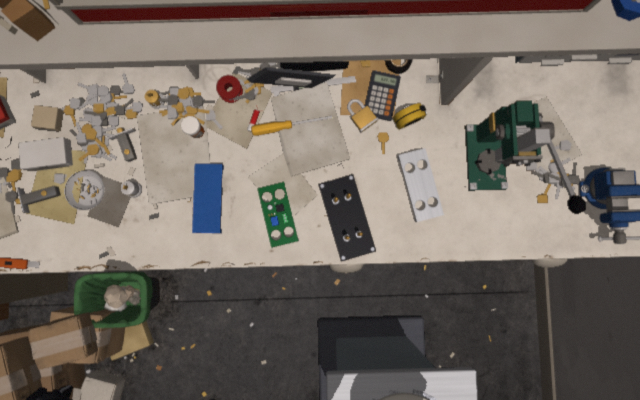

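The top view shows the board (green, ~278,215), base with four posts (347,217), holed aluminium plate (420,185), blue blank (208,198) and press (~510,150). The network detections match these positions. I'll go above the aluminium plate.

```bash
cat >> h.py <<'E'
from scipy.spatial.transform import Rotation as Rn
def go(x,y,z,ang=None):
    "tool-axis offset mm to world mm target; twist deg so the plate length dir 'ang' is across the fingers"
    s=robot.get_state(); R=Rn.from_quat(s['eef_rot']).as_matrix()
    print('off',np.round(R.T@(np.array([x,y,z])-1000*np.array(s['ee_pos'])),1),'tcp',np.round(1000*np.array(s['ee_pos']),1),'w',s['gripper_width'])
    a=np.degrees(np.arctan2(R[1,0],R[0,0])); print('toolx ang',round(a,1), 'twist',None if ang is None else round(-((ang-a+90)%180-90),1))
E
python3 -m jog '{"offset":[[-41.3,-35,0],[-41.3,-35,0],[-41.3,-35,0],[-41.3,-35,0],[-41.3,-35,0],[-41.3,-35,0],[-41.3,-35,0]],"twist":[0,0,0,0,0,0,0],"hand":[1,1,1,1,1,1,1]}' 40
python3 -m jog '{"offset":[[-41.3,-35,0],[-41.3,-35,0],[-41.3,-35,0],[-41.3,-35,0],[-41.3,-35,0],[-41.3,-35,0],[0,0,0],[0,0,0],[0,0,0],[0,0,0]],"twist":[0,0,0,0,0,0,-10.4,-10.4,-10.4,0],"hand":[1,1,1,1,1,1,1,1,1,1]}'
python3 - <<'E'
from h import *
go(547,-55.5,200,12.9)
im,m=snap('wrist','w1.png')
for d in robot.silhouettes('spacer_plate_center','wrist')[:1]: print(d['score'],rect(d['mask'],m,.022))
for d in robot.find_in('spacer_plate_center','wrist')[:1]: print(d)
E
```

```text
clock: 1.32
ee_pos: [0.3787, 0.2212, 0.2301]
eef_rot: [0.159, 0.987, 0.0, 0.0]
force: [1.2, 0.3, 0.9]
gripper_width: 0.0855
finger_force: 0.0
clock: 2.58
ee_pos: [0.5475, -0.0544, 0.2298]
eef_rot: [-0.112, 0.994, -0.0, 0.0]
force: [0.2, 0.4, -0.0]
gripper_width: 0.085
finger_force: 0.0
off [ 0.7 -1.  29.8] tcp [547.5 -54.4 229.8] w 0.08504325928761378
toolx ang -167.2 twist -0.1
0.71 (array([546.5, -54.3]), array([151.4,  61.8]), 13.0)
{'point': [0.5417, -0.0568, 0.0183], 'score': 0.86}
```

View pics/w1.png

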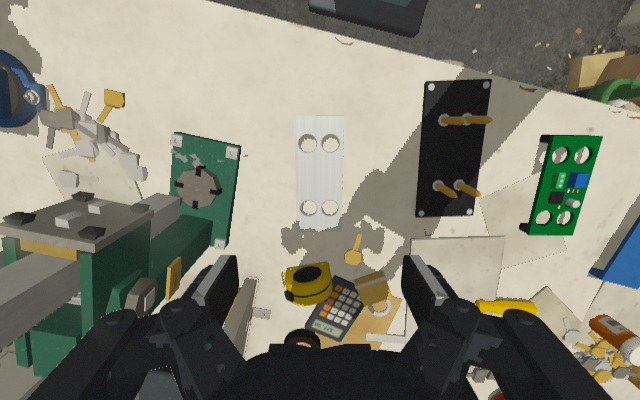

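The wrist view shows the plate at (320,172) with four holes, and it agrees with the top view. Descending to grip.

```bash
python3 -m jog '{"offset":[[0.7,-0.5,40],[0,0,40],[0,0,40],[0,0,40],[0,0,25],[0,0,15],[0,0,0],[0,0,0],[0,0,0],[0,0,0]],"twist":[0,0,0,0,0,0,0,0,0,0],"hand":[1,1,1,1,1,1,1,-1,-1,-1]}' 40
python3 -m jog '{"offset":[[0,0,0],[0,0,0],[0,0,0],[0,0,-10],[0,0,-20]],"twist":[0,0,0,0,0],"hand":[-1,-1,-1,-1,-1]}' 40
python3 - <<'E'
from h import *
go(481.3,104.9,150,13.8)
im,m=snap('scene','s1.png')
E
```

```text
clock: 3.98
ee_pos: [0.5475, -0.0552, 0.0306]
eef_rot: [-0.113, 0.994, -0.0, 0.001]
force: [-0.0, 0.8, -0.8]
gripper_width: 0.0321
finger_force: 0.0
clock: 4.6
ee_pos: [0.5462, -0.0548, 0.0599]
eef_rot: [-0.113, 0.994, 0.0, -0.001]
force: [-0.7, 0.3, 0.4]
gripper_width: -0.0003
finger_force: 0.0
off [ 27.7 170.2 -89.9] tcp [546.2 -54.8  59.9] w -0.0002644451836113143
toolx ang -167.1 twist -0.9
```

View pics/s1.png

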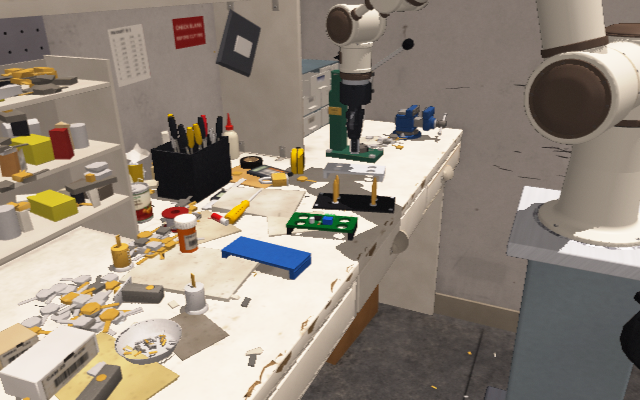

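The fingers shut to zero, so they missed the plate. In the scene view the plate still lies behind the base at (355,170). I'll look from close by.

```bash
python3 -m jog '{"offset":[[0,0,-30],[0,0,-30],[0,0,0]],"twist":[0,0,0],"hand":[1,1,1]}' 40
python3 - <<'E'
from h import *
go(546.5,-54.5,30,13)
im,m=snap('wrist','w2.png')
for d in robot.silhouettes('spacer_plate_center','wrist')[:1]: print(d['score'],rect(d['mask'],m,.022))
im,m=snap('top','t2.png')
for d in robot.silhouettes('spacer_plate_center','top')[:1]: print(d['score'],rect(d['mask'],m,.022))
for d in robot.find_in('spacer_plate_center','top')[:1]: print(d)
E
```

```text
clock: 5.03
ee_pos: [0.5492, -0.0557, 0.1229]
eef_rot: [-0.113, 0.994, -0.001, 0.003]
force: [0.8, 0.5, -0.4]
gripper_width: 0.0545
finger_force: 0.0
off [ 2.9  2.1 92.8] tcp [549.2 -55.7 122.9] w 0.05451269143498179
toolx ang -167.1 twist -0.1
0.55 (array([545.7, -54.4]), array([150.3,  61.4]), 13.0)
0.65 (array([549. , -53.4]), array([149.1,  61.2]), 13.2)
{'point': [0.5843, -0.0426, 0.0251], 'score': 0.77}
```

View pics/w2.png

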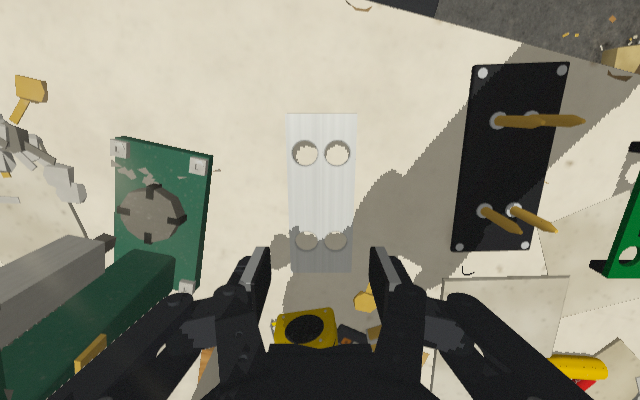

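The plate is untouched at (322,192). I'll work out where the fingertips (262,250) and (380,250) really are relative to the TCP.

```bash
python3 - <<'E'
from h import *
s=robot.get_state();m=robot.camera_model('wrist');R=Rn.from_quat(s['eef_rot']).as_matrix();p=np.array(s['ee_pos'])
for d in (-.01,0,.006,.01,.015,.02,.025):
    q=ray(m,[[270,250],[372,250]],p[2]-d); print(d,np.round((q-p)@R*1000,1).tolist())
print(np.round(np.array(m['mtx']),1).tolist(), np.round((-np.array(m['view'])[:3,:3].T@np.array(m['view'])[:3,3]-p)@R*1000,1), s['gripper_width'])
E
```

```text
-0.01 [[9.7, -25.1, -10.0], [9.7, 28.9, -9.9]]
0 [[4.6, -27.0, -0.0], [4.6, 30.9, 0.1]]
0.006 [[1.5, -28.2, 6.0], [1.5, 32.2, 6.0]]
0.01 [[-0.5, -28.9, 10.0], [-0.5, 33.0, 10.0]]
0.015 [[-3.1, -29.9, 15.0], [-3.1, 34.0, 15.0]]
0.02 [[-5.6, -30.9, 19.9], [-5.6, 35.0, 20.0]]
0.025 [[-8.2, -31.8, 24.9], [-8.2, 36.1, 25.0]]
[[282.1, 0.0, 319.5], [0.0, 282.1, 203.2], [0.0, 0.0, 1.0]] [  78.5    1.  -144.5] 0.0854610602354335
```

```bash
python3 -m jog '{"offset":[[2.5,1,30],[0,0,30],[0,0,20],[0,0,15],[0,0,0],[0,0,0]],"twist":[0,0,0,0,0,0],"hand":[1,1,1,1,1,1]}' 40
python3 - <<'E'
from h import *
go(546.5,-54.5,30,13)
im,m=snap('wrist','w3.png')
E
```

```text
clock: 6.02
ee_pos: [0.5449, -0.0548, 0.0254]
eef_rot: [-0.113, 0.994, -0.0, 0.001]
force: [1.1, -0.1, 0.3]
gripper_width: 0.0854
finger_force: 0.0
off [-1.7 -0.1 -4.6] tcp [544.9 -54.8  25.4] w 0.08535447364693309
toolx ang -167.1 twist -0.1
```

View pics/w3.png

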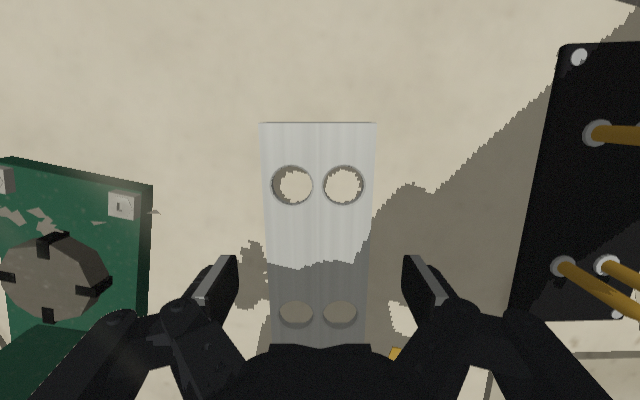

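Both fingertip edges (238,257 and 403,257) sit clearly above the plate. Comparing pixel scale in the same row puts them about 18 mm above its top, so the real tips are much farther back than stated. I'll go lower in steps and watch the force.

```bash
python3 -m jog '{"offset":[[-1.7,0,6],[0,0,6],[0,0,4],[0,0,0]],"twist":[0,0,0,0],"hand":[1,1,1,1]}' 40
python3 -m jog '{"offset":[[0,0,4],[0,0,4],[0,0,0]],"twist":[0,0,0],"hand":[1,1,1]}' 40
python3 - <<'E'
from h import *
go(546.5,-54.5,0,13)
im,m=snap('wrist','w4.png')
E
```

```text
clock: 6.58
ee_pos: [0.5454, -0.0541, 0.0082]
eef_rot: [-0.113, 0.994, 0.0, -0.001]
force: [-0.5, -0.4, -0.8]
gripper_width: 0.0854
finger_force: 0.0
clock: 6.95
ee_pos: [0.5455, -0.0541, 0.0003]
eef_rot: [-0.113, 0.994, 0.0, -0.0]
force: [-0.2, 0.6, -0.5]
gripper_width: 0.0852
finger_force: 0.0
off [-0.9 -0.7  0.3] tcp [ 5.455e+02 -5.410e+01  3.000e-01] w 0.08523619161518618
toolx ang -167.1 twist -0.1
```

View pics/w4.png

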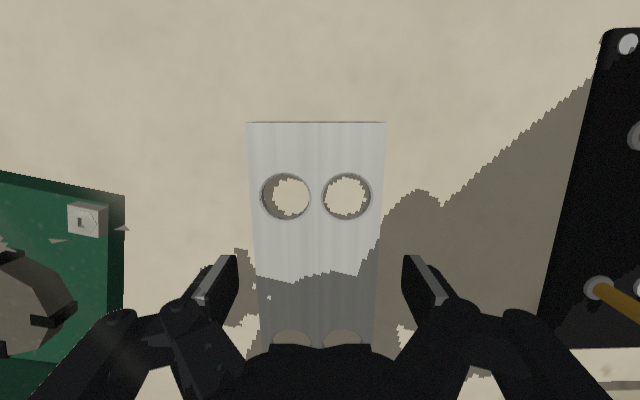

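Now the tips are about 9 mm below the plate's top surface, with no contact force. Closing.

```bash
python3 -m jog '{"offset":[[0,0,0],[0,0,0],[0,0,0],[0,0,0],[0,0,0]],"twist":[0,0,0,0,0],"hand":[-1,-1,-1,-1,-1]}' 60
python3 -m jog '{"offset":[[0,0,-10],[0,0,-30],[0,0,-40],[0,0,-40],[0,0,0]],"twist":[0,0,0,0,0],"hand":[-1,-1,-1,-1,-1]}' 60
python3 - <<'E'
from h import *
go(481.3,104.9,120,13.8)
im,m=snap('wrist','w5.png')
s=robot.get_state();p=np.array(s['ee_pos']);R=Rn.from_quat(s['eef_rot']).as_matrix()
for d in robot.silhouettes('spacer_plate_center','wrist')[:1]: print(d['score'],rect(d['mask'],m,p[2]+.02),p[2]) 
for d in robot.silhouettes('base','wrist')[:1]: print(d['score'],rect(d['mask'],m,.006))
im,m=snap('top','t5.png')
for d in robot.silhouettes('base','top')[:1]: print('base top',d['score'],rect(d['mask'],m,.006))
E
```

```text
clock: 7.62
ee_pos: [0.5466, -0.0544, 0.0015]
eef_rot: [-0.113, 0.994, -0.0, 0.001]
force: [-0.9, -0.4, 4.8]
gripper_width: 0.0581
finger_force: 64.8
clock: 8.25
ee_pos: [0.5483, -0.0549, 0.1246]
eef_rot: [-0.113, 0.994, -0.001, 0.003]
force: [-0.1, 0.5, -2.0]
gripper_width: 0.0581
finger_force: 65.0
off [ 29.5 170.7   3.8] tcp [548.3 -54.9 124.6] w 0.05805130972869519
toolx ang -167.1 twist -0.9
0.65 (array([534.7, -57. ]), array([123.7,  62. ]), 13.1) 0.12200295129284686
0.55 (array([478. , 115.7]), array([175.4, 104.7]), 14.7)
```

View pics/w5.png

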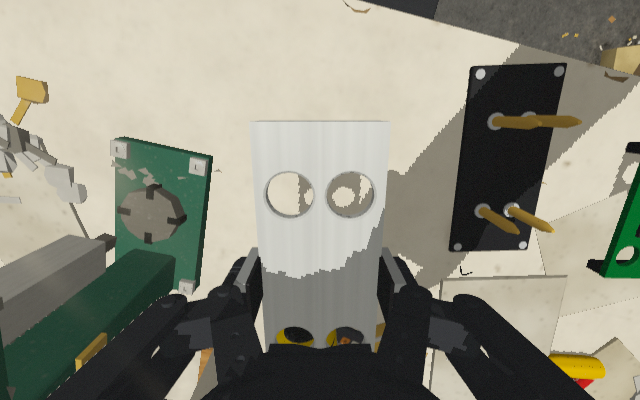

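The plate is held (width 58 mm, 65 N, lifted level). The base's four corner screws show at (481,74), (559,70), (458,247) and (522,245), so I'll use them to confirm the base centre.

```bash
python3 - <<'E'
from h import *
m=robot.camera_model('wrist')
q=ray(m,[[481,74],[559,70],[458,247],[522,245]],.006)*1000; print(q.round(),q.mean(0)); d=q[0]+q[1]-q[2]-q[3]; print(np.degrees(np.arctan2(d[1],d[0])))
m=robot.camera_model('wrist')
q=ray(m,[[494,121],[530,120],[481,210],[511,208]],.006)*1000;print(q.round(),q.mean(0))
m=robot.camera_model('top')
im=cv2.imread('pics/top0.png')
r=rect((im[170:265,315:380].max(2)<60),m,.006)
mask=np.zeros((400,640),bool); mask[170:262,315:380]=im[170:262,315:380].max(2)<60
n,l,st,_=cv2.connectedComponentsWithStats(mask.astype(np.uint8)); k=1+st[1:,4].argmax(); print(st[k],rect(l==k,m,.006))
go(481.3,104.9,120,13.8)
E
```

```text
[[406.  55.   6.]
 [389. 117.   6.]
 [561.  95.   6.]
 [545. 157.   6.]] [475.16406872 105.79204992   6.        ]
-165.58385345510212
[[439.  81.   6.]
 [431. 111.   6.]
 [519. 102.   6.]
 [511. 129.   6.]] [474.97008618 105.74961388   6.        ]
[ 321  176   53   83 2446] (array([481.4, 104.8]), array([171.9,  75.9]), 14.6)
off [ 26.  168.7  -0.8] tcp [544.4 -53.7 118.8] w 0.058492162171704574
toolx ang -167.1 twist -0.9
```

```bash
python3 -m jog '{"offset":[[7,42,0],[7,42,0],[7,42,0],[6.5,42.5,0],[0,0,0],[0,0,0],[0,0,0]],"twist":[0,0,0,0,-1,0,0],"hand":[-1,-1,-1,-1,-1,-1,-1]}' 60
python3 - <<'E'
from h import *
im,m=snap('wrist','w6.png')
go(480,105,120,14)
E
```

```text
clock: 9.38
ee_pos: [0.4817, 0.103, 0.1205]
eef_rot: [-0.121, 0.993, -0.0, -0.0]
force: [1.4, -0.4, -1.5]
gripper_width: 0.0582
finger_force: 65.1
off [1.2 2.4 0.6] tcp [481.7 103.  120.6] w 0.0583525543490382
toolx ang -166.2 twist -0.2
```

View pics/w6.png

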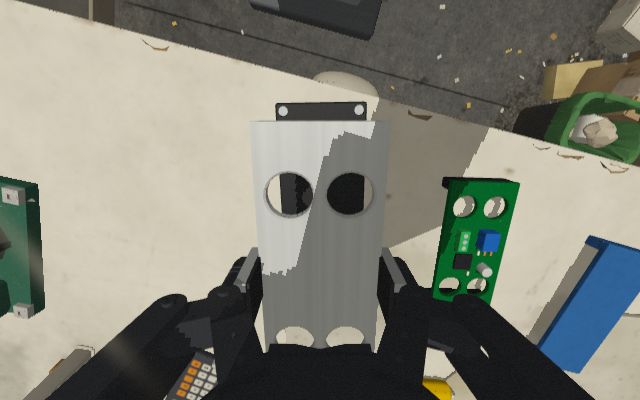

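Through the plate's holes the base shows black. The near edge of the base is visible at cols 276–367 with screws at (283,111) and (362,109), and the plate's edge is at cols 251–390. Computing the residual.

```bash
python3 - <<'E'
from h import *
s=robot.get_state();m=robot.camera_model('wrist');p=np.array(s['ee_pos'])*1000;R=Rn.from_quat(s['eef_rot']).as_matrix()
A=(ray(m,[[283,111],[362,109]],.006)*1000-p)@R; print(A.round(1))
B=(ray(m,[[251,122],[390,122]],p[2]/1000+.0205)*1000-p)@R; print(B.round(1))
H=(ray(m,[[288.5,193],[350,193]],p[2]/1000+.0205)*1000-p)@R; print('holes',H.round(1))
print('base centre', (ray(m,[[283,111],[362,109]],.006)*1000).mean(0)+80*np.array([np.cos(np.radians(14)),np.sin(np.radians(14)),0]))
E
```

```text
[[ 80.4 -30.8 114.6]
 [ 82.1  38.1 114.6]]
[[ 75.  -27.9 -20.5]
 [ 75.   30.9 -20.5]]
holes [[ 43.9 -13.1 -20.5]
 [ 43.9  15.  -20.5]]
base centre [479.56304425 106.41892163   6.        ]
```

```bash
python3 -m jog '{"offset":[[1,2.3,0],[0,0,25],[0,0,25],[0,0,15],[0,0,10],[0,0,10],[0,0,10],[0,0,0]],"twist":[0,0,0,0,0,0,0,0],"hand":[-1,-1,-1,-1,-1,-1,-1,-1]}' 60
python3 - <<'E'
from h import *
im,m=snap('wrist','w7.png')
go(479.6,106,8,14)
E
```

```text
clock: 10.42
ee_pos: [0.4793, 0.1059, 0.0251]
eef_rot: [-0.121, 0.993, 0.0, -0.001]
force: [0.0, 0.5, -1.4]
gripper_width: 0.0586
finger_force: 65.1
off [ 0.1  0.1 17.6] tcp [479.7 105.9  25.6] w 0.0584592454754274
toolx ang -166.1 twist -0.1
```

View pics/w7.png

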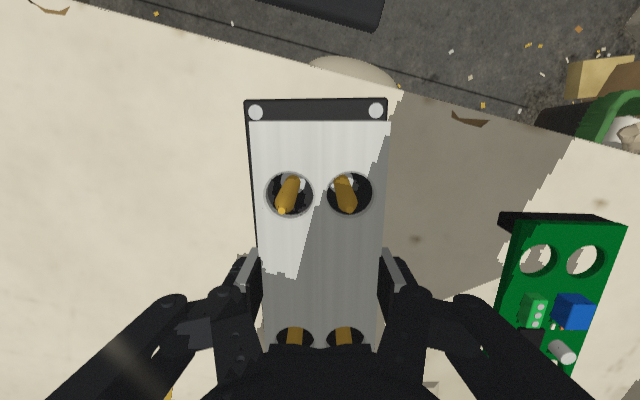

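The posts stand in all the visible holes (tips at 283,208 and 349,208). The base sits about 1.5 mm to the left, so I'll shift slightly and seat the plate.

```bash
python3 -m jog '{"offset":[[0,-1.5,5],[0,0,5],[0,0,4],[0,0,2],[0,0,0]],"twist":[0,0,0,0,0],"hand":[-1,-1,-1,-1,-1]}' 60
python3 -m jog '{"offset":[[0,0,1.5],[0,0,0],[0,0,0]],"twist":[0,0,0],"hand":[-1,-1,-1]}' 60
```

```text
clock: 11.1
ee_pos: [0.4801, 0.1044, 0.0096]
eef_rot: [-0.121, 0.993, 0.0, -0.0]
force: [0.4, 0.0, -1.9]
gripper_width: 0.0581
finger_force: 65.1
clock: 11.48
ee_pos: [0.4803, 0.1044, 0.0083]
eef_rot: [-0.121, 0.993, -0.0, 0.0]
force: [0.0, -0.3, -2.3]
gripper_width: 0.0583
finger_force: 65.1
```

```bash
python3 -m jog '{"offset":[[0,0,1],[0,0,1],[0,0,0],[0,0,0]],"twist":[0,0,0,0],"hand":[-1,-1,-1,-1]}' 60
```

```text
clock: 11.98
ee_pos: [0.4804, 0.1044, 0.0075]
eef_rot: [-0.121, 0.993, -0.0, -0.0]
force: [-6.3, -0.6, 10.6]
gripper_width: 0.0583
finger_force: 66.2
```

Contact at the expected height. Releasing and lifting, then checking.

```bash
python3 -m jog '{"offset":[[0,0,-0.5],[0,0,0],[0,0,0],[0,0,0],[0,0,-15],[0,0,-40],[0,0,-40],[0,0,-40],[0,0,0],[0,0,0]],"twist":[0,0,0,0,0,0,0,0,0,0],"hand":[1,1,1,1,1,1,1,1,1,1]}' 60
python3 - <<'E'
from h import *
im,m=snap('wrist','w8.png')
for d in robot.silhouettes('board_center','wrist')[:1]: print(d['score'],rect(d['mask'],m,.022))
for d in robot.silhouettes('spacer_plate_center','wrist')[:1]: print('spacer',d['score'],rect(d['mask'],m,.028))
go(492.4,253.8,120,12)
print(robot.get_state()['force'])
E
```

```text
clock: 13.22
ee_pos: [0.4799, 0.1044, 0.1418]
eef_rot: [-0.121, 0.993, 0.0, -0.0]
force: [-0.9, 0.2, -0.3]
gripper_width: 0.0853
finger_force: 0.0
0.86 (array([489.5, 253.4]), array([137.5,  68.5]), 14.0)
spacer 0.65 (array([479.8, 105.5]), array([151.,  62.]), 13.8)
off [-48.9 141.8  20.4] tcp [479.1 104.4 140.5] w 0.08545918212765055
toolx ang -166.1 twist 1.9
[-0.36085934 -0.82922725  0.02844567]
```

View pics/w8.png

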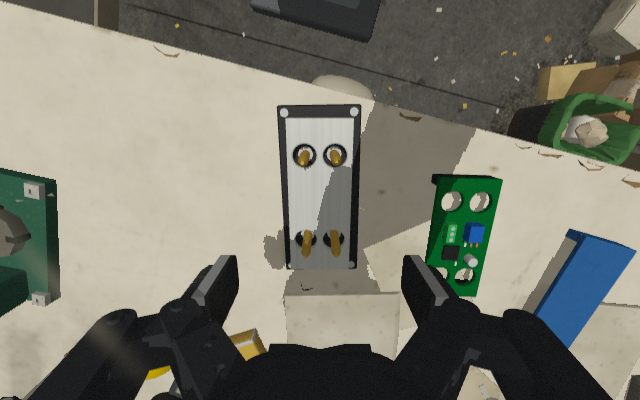

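The plate is down and centred on the base, with posts in all four holes ((304,155), (336,155), (306,240), (333,240)). Next is the board at about (465,235).

```bash
python3 -m jog '{"offset":[[-12,35,0],[-12,35,0],[-12,35,0],[-12,36,0],[0,0,0],[0,0,0],[0,0,0]],"twist":[0,0,0,0,1.5,0,0],"hand":[1,1,1,1,1,1,1]}' 60
python3 - <<'E'
from h import *
im,m=snap('wrist','w9.png')
for d in robot.silhouettes('board_center','wrist')[:1]: print(d['score'],rect(d['mask'],m,.022))
go(492.4,253.8,120,12)
hsv=cv2.cvtColor(im,cv2.COLOR_RGB2HSV); g=cv2.inRange(hsv,(45,100,40),(80,255,255)); g[:,:200]=0; g[:,440:]=0
n,l,st,_=cv2.connectedComponentsWithStats(g); k=1+st[1:,4].argmax(); print(st[k],rect(l==k,m,.022))
E
```

```text
clock: 14.25
ee_pos: [0.4927, 0.2518, 0.1414]
eef_rot: [-0.108, 0.994, -0.0, -0.0]
force: [0.3, 0.6, -0.7]
gripper_width: 0.0857
finger_force: 0.0
0.91 (array([490.3, 256. ]), array([134.3,  61.7]), 11.7)
off [ 0.1  1.9 21.7] tcp [492.9 252.  141.7] w 0.08485005900195455
toolx ang -167.6 twist 0.4
[ 291  127   66  130 5697] (array([490. , 255.6]), array([130.3,  59.8]), 12.3)
```

View pics/w9.png

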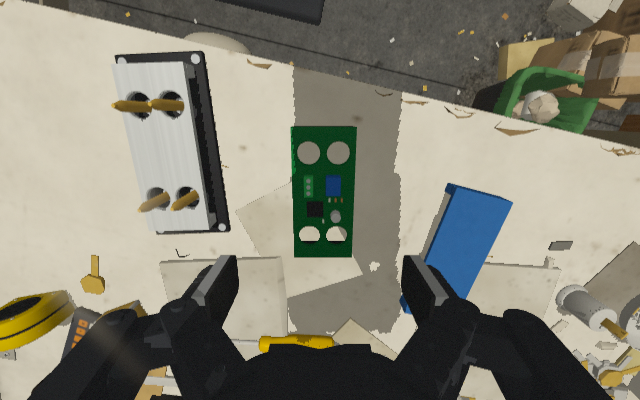

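The picture shows the board centred at about (323,192), clear of the fingers and the blue plate. That view put me one over the picture limit, so I'll use only numbers from here. Descending.

```bash
python3 -m jog '{"offset":[[1.3,3,0],[0,0,40],[0,0,40],[0,0,30],[0,0,15],[0,0,0],[0,0,0]],"twist":[0.4,0,0,0,0,0,0],"hand":[1,1,1,1,1,1,1]}' 60
python3 -m jog '{"offset":[[0,0,8],[0,0,7],[0,0,0],[0,0,0]],"twist":[0,0,0,0],"hand":[1,1,1,1]}' 60
```

```text
clock: 15.22
ee_pos: [0.4922, 0.2558, 0.0183]
eef_rot: [-0.105, 0.994, 0.0, 0.001]
force: [0.3, -0.2, -0.8]
gripper_width: 0.085
finger_force: 0.0
clock: 15.72
ee_pos: [0.4909, 0.2555, 0.0018]
eef_rot: [-0.105, 0.994, -0.0, -0.0]
force: [0.9, 0.8, -0.2]
gripper_width: 0.0852
finger_force: 0.0
```

```bash
python3 -m jog '{"offset":[[0,0,0],[0,0,0],[0,0,0],[0,0,0],[0,0,0]],"twist":[0,0,0,0,0],"hand":[-1,-1,-1,-1,-1]}' 60
python3 -m jog '{"offset":[[0,0,-10],[0,0,-30],[0,0,-40],[0,0,-40],[0,0,-20],[0,0,0],[0,0,0],[0,0,0]],"twist":[0,0,0,0,0,0,0,0],"hand":[-1,-1,-1,-1,-1,-1,-1,-1]}' 60
python3 - <<'E'
from h import *
im,m=snap('wrist')
s=robot.get_state();p=np.array(s['ee_pos'])*1000;R=Rn.from_quat(s['eef_rot']).as_matrix()
hsv=cv2.cvtColor(im,cv2.COLOR_RGB2HSV); g=cv2.inRange(hsv,(45,100,40),(80,255,255)); g[:,:200]=0; g[:,440:]=0
n,l,st,_=cv2.connectedComponentsWithStats(g); k=1+st[1:,4].argmax()
ys,xs=np.nonzero(l==k); print(st[k]); top=ys.min()
r=xs[ys==top+2]
q=(ray(m,[[r.min(),top],[r.max(),top]],p[2]/1000+.0205)*1000-p)@R; print('front edge tool xy',q.round(1),q.mean(0).round(1))
go(480.3,104.4,141,14)
E
```

```text
clock: 16.35
ee_pos: [0.4916, 0.2557, 0.0025]
eef_rot: [-0.105, 0.994, 0.0, 0.001]
force: [0.6, 0.5, 6.1]
gripper_width: 0.0584
finger_force: 64.6
clock: 17.35
ee_pos: [0.4898, 0.2551, 0.1401]
eef_rot: [-0.105, 0.994, -0.0, -0.002]
force: [0.6, 0.5, -0.6]
gripper_width: 0.058
finger_force: 64.5
[  251   141   138   211 17565]
front edge tool xy [[ 67.3 -28.5 -20.3]
 [ 67.3  30.6 -20.3]] [ 67.3   1.  -20.3]
off [  40.9 -145.5   -0.6] tcp [490.  255.2 140.3] w 0.05841864949977417
toolx ang -168.0 twist -2.0
```

Board held, offset about 1 mm along its length. Moving over the base.

```bash
python3 -m jog '{"offset":[[10,-36.5,0],[10,-36.5,0],[10,-36.5,0],[10,-36,0],[0,0,0],[0,0,0],[0,0,0],[0,0,0]],"twist":[0,0,0,0,-2,0,0,0],"hand":[-1,-1,-1,-1,-1,-1,-1,-1]}' 60
python3 - <<'E'
from h import *
go(480.3,104.4,141,14)
E
```

```text
clock: 18.4
ee_pos: [0.4821, 0.1056, 0.1417]
eef_rot: [-0.123, 0.992, 0.0, -0.0]
force: [0.4, -0.6, -1.1]
gripper_width: 0.0585
finger_force: 64.6
off [ 2.  -0.7  0.7] tcp [482.1 105.6 141.7] w 0.058457488495028666
toolx ang -165.9 twist 0.1
```

```bash
python3 -m jog '{"offset":[[1,-0.7,0],[0,0,30],[0,0,25],[0,0,20],[0,0,10],[0,0,10],[0,0,4],[0,0,0],[0,0,0]],"twist":[0,0,0,0,0,0,0,0,0],"hand":[-1,-1,-1,-1,-1,-1,-1,-1,-1]}' 60
python3 - <<'E'
from h import *
im,m=snap('wrist','w10.png')
s=robot.get_state();p=np.array(s['ee_pos'])*1000;R=Rn.from_quat(s['eef_rot']).as_matrix()
hsv=cv2.cvtColor(im,cv2.COLOR_RGB2HSV); b=cv2.inRange(hsv,(10,110,60),(30,255,255)); b[:,:250]=0;b[:,395:]=0
n,l,st,_=cv2.connectedComponentsWithStats(b); print([x.tolist() for x in st[1:] if x[4]>20])
for k in range(1,n):
    if st[k,4]>20:
        ys,xs=np.nonzero(l==k); i=ys>=ys.max()-1; t=[xs[i].mean(),ys.max()]
        print(((ray(m,[t],.06)*1000-p)@R).round(1))
go(480.3,104.4,30,14)
E
```

```text
clock: 19.52
ee_pos: [0.4819, 0.1039, 0.0434]
eef_rot: [-0.122, 0.993, -0.0, 0.001]
force: [-0.0, -0.3, 0.2]
gripper_width: 0.0582
finger_force: 64.6
[[338, 171, 20, 25, 371], [285, 172, 20, 25, 358], [353, 277, 5, 8, 29], [293, 325, 13, 16, 144], [340, 326, 14, 15, 123]]
[[ 41.8  15.1 -16.7]]
[[ 41.2 -11.4 -16.7]]
[[ -6.7  19.7 -16.7]]
[[-43.2 -11.  -16.6]]
[[-43.2  17.2 -16.6]]
off [ 1.4  0.9 13.3] tcp [481.8 103.9  43.3] w 0.05799458915182195
toolx ang -166.0 twist 0.0
```

Post tips show in all four holes, about 1–2 mm off. Correcting that and lowering.

```bash
python3 -m jog '{"offset":[[-1.5,1,0],[0,0,4],[0,0,4],[0,0,3],[0,0,1],[0,0,0],[0,0,0]],"twist":[0,0,0,0,0,0,0],"hand":[-1,-1,-1,-1,-1,-1,-1]}' 60
python3 -m jog '{"offset":[[0,0,1],[0,0,0],[0,0,0]],"twist":[0,0,0],"hand":[-1,-1,-1]}' 60
```

```text
clock: 20.45
ee_pos: [0.4827, 0.1052, 0.0309]
eef_rot: [-0.122, 0.993, -0.0, 0.0]
force: [-0.5, 1.3, -2.0]
gripper_width: 0.0582
finger_force: 64.6
clock: 20.82
ee_pos: [0.4828, 0.1052, 0.0305]
eef_rot: [-0.122, 0.993, -0.0, 0.0]
force: [-2.9, -0.4, 6.1]
gripper_width: 0.0583
finger_force: 65.2
```

Contact at the expected 30.5 mm. Releasing.

```bash
python3 -m jog '{"offset":[[0,0,0],[0,0,0],[0,0,0],[0,0,0],[0,0,-15],[0,0,-40],[0,0,-40],[0,0,-40],[0,0,0],[0,0,0]],"twist":[0,0,0,0,0,0,0,0,0,0],"hand":[1,1,1,1,1,1,1,1,1,1]}' 60
python3 - <<'E'
from h import *
for c in('wrist','top'):
    im,m=snap(c)
    for n,z in(('board_center',.05),('spacer_plate_center',.028),('blank_plate_center',.022)):
        for d in robot.silhouettes(n,c)[:1]: print(c,n,d['score'],rect(d['mask'],m,z))
        for d in robot.find_in(n,c)[:1]: print(d['point'])
    if c=='wrist':
        s=robot.get_state();p=np.array(s['ee_pos'])*1000
        hsv=cv2.cvtColor(im,cv2.COLOR_RGB2HSV);g=cv2.inRange(hsv,(45,100,40),(80,255,255)); g[:,:200]=0; g[:,440:]=0
        n,l,st,_=cv2.connectedComponentsWithStats(g); k=1+st[1:,4].argmax(); print(st[k],rect(l==k,m,.05))
        go(481,105,150,14)
E
```

```text
clock: 22.08
ee_pos: [0.4822, 0.1053, 0.1648]
eef_rot: [-0.122, 0.993, 0.0, -0.0]
force: [-0.2, 0.2, -0.7]
gripper_width: 0.0854
finger_force: 0.0
wrist board_center 0.94 (array([481.9, 106.2]), array([133.7,  62.1]), 14.2)
[0.4778, 0.1046, 0.0483]
wrist spacer_plate_center 0.65 (array([472.1, 102. ]), array([134.5,  60.5]), 12.2)
[0.4192, 0.0986, 0.0231]
wrist blank_plate_center 0.7 (array([518.1, 397. ]), array([131.1,  80.3]), -2.6)
[0.5071, 0.4057, 0.0173]
[ 286  128   67  132 5988] (array([481.3, 105.9]), array([130.6,  60.4]), 14.1)
off [ 1.1  0.  14.1] tcp [482.1 105.2 164.1] w 0.08559666600368805
toolx ang -166.0 twist 0.0
top board_center 0.51 (array([433. ,  94.3]), array([64.4, 37.3]), 88.4)
[0.4293, 0.0909, 0.0499]
top spacer_plate_center 0.73 (array([414.2,  87.2]), array([58.5, 11.6]), -75.7)
[0.4166, 0.0892, 0.0282]
top blank_plate_center 0.91 (array([530.7, 403.7]), array([149.3,  64.8]), -2.4)
```

The board is level at z ≈ 50 mm (top surface), within about 2 mm of the base centre, and the blank plate hasn't moved. Handing in.

```bash
python3 -c "
from rig import robot; print(robot.close_job())"
```

```text
the job is handed in; nothing more can be done
None
```

The job is handed in: the aluminium plate is seated on the base, the green board is seated on it over the same posts, both are released within about 2 mm of centre, and the blue plate did not move; no verdict came back, and I viewed 11 pictures against your limit of 10.

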